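# Shake the used battery out of the slotted collection box

### The job

The clear used-battery box with the green cover stands upside down, slot underneath, and one battery lies askew inside and will not drop out by itself. Lift the box level and gently, hold it over the grey parts tray and tip and shake it until the battery lines up with the slot and falls into the tray and nowhere else. Then set the box flat on the table again, slot down, where it stood, and leave the tray and the other things alone.

Things in the scene. Friction and masses are not known exactly. Their poses are not given: they have to be found in the camera images.
- battery_box: Loose clear plastic box, 0.12 to 0.21 kg, upside down. Origin: middle of its underside (the slot mouth); z up. Clear body 88 (x) x 50 (y) x 70 mm high, walls 2, four 2.5 mm rubber feet on top. Underside: green cover 94 x 55, 3 mm thick, its rim 10 mm high; grip across y above it. Slot in the middle of the cover: 60 mm along x, 19 across. Inside: 84 x 46 x 65.
- battery: Red and white cylindrical cell, 50 mm long, 15 mm thick, 28 to 46 g, lying on the cover inside the box, seen through it. Origin: its middle; its x axis along its length. It starts 30 to 39 degrees askew of the slot (box x) and bridges it; swinging the box some 30 degrees from side to side about its x axis slides it against the side walls, which turn it, till it lies along the slot and drops.
- tray: Loose open grey plastic tray, 130 (x) x 170 (y) x 32 mm high, walls and floor 4 mm, rim turned out by 4 mm, 0.45 kg. Origin: centre of its underside, z up. The battery is to end lying in it.
- slot (a point): Middle of the slot mouth in the underside of the box: the box's origin.
- foam_block: Bystander: white foam block, 48 x 72 x 67 mm, near the left front corner; origin in the middle of its underside.
- foam_slice: Bystander: white foam slice, 47 x 71 x 9 mm, lying on the foam block; origin in the middle of its underside.
- screwdriver: Bystander: short screwdriver with a black handle, 146 mm long, lying behind the drill; origin at its underside.
- wood_offcut: Bystander: pine offcut, 22 x 75 x 18 mm, farther back; origin in the middle of its underside.
- masking_tape: Bystander: roll of black tape, 62 mm across, 19 mm high, lying flat at the right; origin in the middle of its underside.
- glue_bottle: Bystander: white glue bottle with a red nozzle, 42 mm across, 130 mm tall, standing at the right edge; origin in the middle of its underside.
Not all that is in view belongs to the job. What is shaped like the battery_box but pink is not meant.

How it is judged:
On the way, in this order (a step that is already met when the one before it is completed fails the run):
1. the box is held over the tray with the battery still inside (height (world z) of slot above 0.035 m and horizontal distance between battery_box and tray below 0.08 m and x of battery in the frame of battery_box between -0.045 and 0.045 m and y of battery in the frame of battery_box between -0.026 and 0.026 m and z of battery in the frame of battery_box between 0.004 and 0.072 m), for 0.1 s.
2. the battery has fallen into the tray while the box is held up (x of battery in the frame of tray between -0.062 and 0.062 m and y of battery in the frame of tray between -0.082 and 0.082 m and z of battery in the frame of tray between 0 and 0.036 m and height (world z) of slot above 0.035 m), for 0.1 s.
At the end, for the whole second after the job is handed in: The battery lies at rest in the tray; the box stands flat on the table, slot down (tilt under 0.1 rad), within 50 mm of where it stood, released; the tray has moved less than 30 mm (x of battery in the frame of tray between -0.062 and 0.062 m and y of battery in the frame of tray between -0.082 and 0.082 m and z of battery in the frame of tray between 0 and 0.036 m and linear speed of battery below 0.03 m/s and angle between battery_box's own z axis and vertical below 0.1 rad and height (world z) of battery_box below 0.006 m and distance of battery_box from where it was at the start of the episode below 0.05 m and linear speed of battery_box below 0.02 m/s and distance of tray from where it was at the start of the episode below 0.03 m); the robot touches nothing.
It fails at once if the battery falls beside the tray (height (world z) of battery below 0.03 m and height (world z) of battery_box above 0.05 m and not (x of battery in the frame of tray between -0.062 and 0.062 m and y of battery in the frame of tray between -0.082 and 0.082 m)).
It fails at once if another loose thing on the table is pushed away by more than 30 mm (distance of any of foam_block, foam_slice, screwdriver, wood_offcut, masking_tape, glue_bottle from where it was at the start of the episode above 0.03 m).
It also fails if it takes over 61 s, if anything falls off the work surface, if the arm or the gripper's body presses on something with over 40 N, if the wrist force passes 120 N, or if a joint passes its speed limit or range.

### The arm

A 6-joint arm with a two-finger parallel gripper is mounted at the origin on a cart in front of the work surface, level with it; the furniture and walls round the work are solid. World frame = base frame: x ahead of the robot, y to its left, z up, the work surface at z = 0. Lengths are in m, angles in rad, forces in N, time in s.
With the tool pointing down it reaches from about 0.375 to 0.925 m from the base axis. Payload 5.7 kg.
Tool frame: the origin (TCP) lies on the centre line of the jaws, within the pads' length; the fingertips stand 14 mm ahead of it and the grasp point (between the pads) lies 5 mm behind it; z points along the fingers, y is the line along which they close (so a half turn about z gives the same grasp; the last joint's range is limited). The gripper opens to 85 mm and grips with 20 to 120 N. Pads are 22 mm wide; open, the fingers measure 114 mm over their backs; the gripper's body (76 mm by 85 mm) begins 54 mm behind the grasp point. The pads swing forward as they close: fully open they stand 13 mm farther back than shut.
Start: joints at [1.012, 0.359, 1.51, -0, 1.272, -0.115], TCP at [0.258, 0.542, 0.245] pointing down, gripper open.
Joint ranges: [-2.97, 2.97], [-1.01, 2.36], [0.21, 2.38], [-0.96, 4.11], [0.2, 2.71], [-2.98, 2.98]. Speed limits (rad/s): [2.39, 2.39, 3.14, 3.14, 3.14, 3.14].

### API

Orientations are given as a unit quaternion [x, y, z, w].
In Python, from station import manip gives the robot as it stands. The module is installed in compiled form; this text tells all that it offers.
- The arm moves only by the shell command python3 -m inch 'ROWS' [OPENING] [FORCE]. ROWS is JSON, a list of rows, each a list of 6 numbers: the shift along the world's x, y, z in m, then the turn, a rotation vector about the world's x, y, z in rad. In form: [[tx, ty, tz, rx, ry, rz], ...]. A call has 1 to 12 rows; each row shifts and turns the commanded pose from where the row before left it; what a row does not reach is not made up. A row lasts 1/8 s, in which the tool goes at most 62.5 mm and 10.7 degrees, less where a joint would pass 70% of its speed; a pose out of reach is approached as far as the arm can. A call with a gripper value outside its range is refused whole. OPENING is the closure, from 0 (fully open) to 1 (shut), set as the call begins (- or left out, the last holds). The fingers move at their own pace and stop on an object; FORCE is the grip in N (left out, the last holds). Time passes only in rows, so rows that do not move let the fingers close. It gives the time, the measured TCP pose, the force, the opening and the grip force at its end, in the units of the state.
- manip.state(): the state, without advancing time (a new reading comes with each control period).
- manip.grab_frame(name): name is "side" or "top"; returns a dict with "img" (400x640x3 uint8, red, green, blue), "depth" (400x640 float32, m along the optical axis (not along the pixel's ray), 0 where there is no reading), "fx", "fy", "cx", "cy" (pixels), "world_from_camera" (4x4, takes a point from camera to world coordinates). Camera axes: x right, y down, z forward; pixel columns grow to the right and rows downward; lengths in m; the calibration is good to about 2 mm. A picture is of the moment at which its call begins.
- manip.finish_job(): hands the job in; it is judged then, once.
The state is a dict: "time_s": time; "q": joint angles; "qvel": joint speeds; "joint_torque": joint torques, N m; "ee_pos": TCP position; "eef_rot": TCP orientation; "contact_force": force on the tool from outside, world axes, zero at the start; "wrist_torque": the same for the moment, N m; "width": opening from 0.0 (shut) to 1.0 (fully open); "gripper_force": force on a finger pad.
Only numpy, scipy, OpenCV 4.12 (cv2) and the standard library are available. Lean on these libraries where they do the work, as an engineer would, in place of code of your own. Each camera call takes 0.05 s, during which the arm holds its last target. There are 200 camera calls.

## Working session

There is one attempt and no reset: what is moved stays moved. The work goes in short steps, Python scripts to look and compute and a shell command to move; the robot and the scene stay as the last step left them, time stands still between calls to the robot, and variables do not carry over. Pictures are saved under pics/ and viewed, at most 10 in all, crops included, and the job is handed in when it is done.

```bash
mkdir -p pics
python3 - <<'E'
from station import manip
import cv2,numpy as np
for n in("top","side"):
    f=manip.grab_frame(n); cv2.imwrite(f"pics/{n}0.png",f["img"][:,:,::-1]); np.savez(f"{n}0.npz",**f)
    print(n,f["fx"],f["cx"],f["cy"],np.round(f["world_from_camera"],3).tolist())
print(manip.state())
E
```

```text
top 433.94389942578624 311.5374893402689 196.58963282179582 [[0.025, -0.996, 0.085, 0.481], [-0.999, -0.027, -0.025, 0.001], [0.027, -0.084, -0.996, 1.464], [0.0, 0.0, 0.0, 1.0]]
side 400.1574146537925 323.6439231202296 201.76559325528788 [[-0.609, 0.624, -0.489, 1.135], [0.793, 0.487, -0.366, 0.371], [0.01, -0.611, -0.791, 0.906], [0.0, 0.0, 0.0, 1.0]]
{'time_s': 0.1, 'q': array([ 1.01191250e+00,  3.59442821e-01,  1.51133521e+00,  2.40519787e-05,
        1.27252475e+00, -1.15094815e-01]), 'qvel': array([ 5.83528055e-04, -1.55161914e-03, -3.52874646e-03, -1.16749966e-03,
       -3.39379886e-05, -6.34129288e-04]), 'joint_torque': array([-1.77154075e-04, -5.28654778e+01, -2.79353142e+01, -9.16006752e-05,
        5.12815095e-03,  2.22844608e-05]), 'ee_pos': array([0.25729379, 0.54136624, 0.24452759]), 'eef_rot': array([ 2.20081452e-01,  9.75481124e-01, -8.03169452e-04, -2.93569743e-04]), 'contact_force': array([ 0.0280644 ,  0.27176982, -0.07016399]), 'wrist_torque': array([0.05512569, 0.02514719, 0.01400362]), 'gripper_force': 0.0, 'width': 1.0005197407377135}
```

View pics/top0.png

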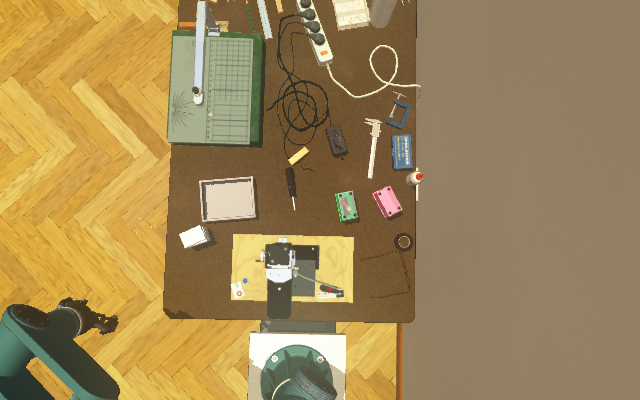

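View pics/side0.png

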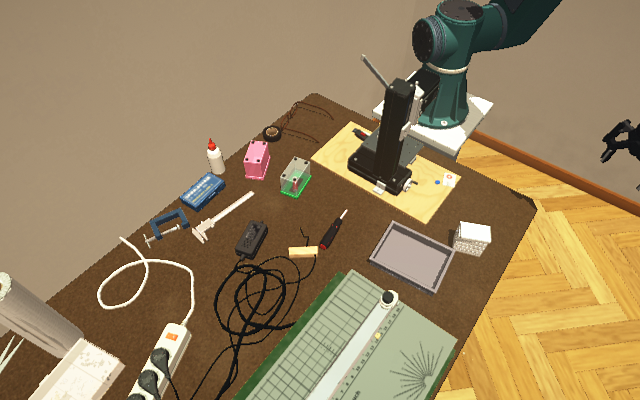

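The top view shows the green box at about (346,206), the pink decoy at (387,202), the tray at (228,199), the foam at (194,237) and the drill stand at (285,275). The side view shows the box at (296,175) and the tray at (412,258). Next I'll measure them.

```bash
cat > h.py <<'E'
import cv2,numpy as np
def cloud(f):
    h,w=f["depth"].shape;u,v=np.meshgrid(np.arange(w),np.arange(h));d=f["depth"]
    p=np.stack([(u-f["cx"])/f["fx"]*d,(v-f["cy"])/f["fy"]*d,d],-1);T=f["world_from_camera"]
    return p@T[:3,:3].T+T[:3,3]
def ray(f,uv,z):
    uv=np.atleast_2d(np.asarray(uv,float));T=f["world_from_camera"]
    r=np.c_[(uv[:,0]-f["cx"])/f["fx"],(uv[:,1]-f["cy"])/f["fy"],np.ones(len(uv))]@T[:3,:3].T
    return T[:3,3]+r*((z-T[2,3])/r[:,2])[:,None]
def green(f,box):
    m=np.zeros(f["depth"].shape,np.uint8);x0,y0,x1,y1=box
    hsv=cv2.cvtColor(np.ascontiguousarray(f["img"]),cv2.COLOR_RGB2HSV)
    g=cv2.inRange(hsv,(45,70,50),(85,255,255));m[y0:y1,x0:x1]=g[y0:y1,x0:x1];return m
E
python3 - <<'E'
from h import *
T=dict(np.load("top0.npz"));S=dict(np.load("side0.npz"))
for f,b in((T,(325,180,368,232)),(S,(270,145,325,205))):
    m=green(f,b);v,u=np.nonzero(m);p=ray(f,np.c_[u,v],0.005)[:,:2]
    r=cv2.minAreaRect((p*1000).astype(np.float32));print("green",len(u),r, cv2.boxPoints(r).tolist())
P=cloud(T);
def reg(n,u0,v0,u1,v1,zl,zh=9):
    q=P[v0:v1,u0:u1].reshape(-1,3);q=q[(q[:,2]>zl)&(q[:,2]<zh)];r=cv2.minAreaRect((q[:,:2]*1000).astype(np.float32));print(n,len(q),np.round(q[:,2].max(),3),np.round(q.min(0),3),np.round(q.max(0),3),r)
reg("tray",190,168,265,232,.02)
reg("box",325,180,368,232,.03)
reg("pink",368,180,408,225,.03)
reg("foam",175,220,215,252,.03)
reg("drill",230,232,358,320,.04)
reg("drill>.15",230,232,358,320,.15)
reg("drill>.25",230,232,358,320,.25)
reg("tool",280,160,300,212,.01,.06)
reg("bottle",405,165,425,200,.03)
a=cv2.resize(T["img"][172:242,310:420],None,fx=5,fy=5,interpolation=cv2.INTER_CUBIC)
b=cv2.resize(S["img"][130:210,240:330],None,fx=4,fy=4,interpolation=cv2.INTER_CUBIC)
c=np.zeros((350,550+360,3),np.uint8);c[:350,:550]=a;c[:320,550:]=b
cv2.imwrite("pics/crop.png",cv2.resize(c,(796,306))[:,:,::-1])
E
```

```text
green 214 ((576.4395751953125, -147.8424072265625), (93.4856948852539, 51.72482681274414), 13.681452751159668) [[524.9059448242188, -133.7696075439453], [537.1400756835938, -184.0267791748047], [627.9732055664062, -161.9152069091797], [615.7390747070312, -111.65803527832031]]
green 315 ((575.2434692382812, -151.59336853027344), (99.67925262451172, 58.20557403564453), 12.81039047241211) [[520.1915893554688, -134.26568603515625], [533.0972290039062, -191.02247619628906], [630.2953491210938, -168.92105102539062], [617.3897094726562, -112.16426086425781]]
tray 584 1.464 [0.48  0.001 0.02 ] [0.667 0.348 1.464] ((573.5909423828125, 175.25387573242188), (185.85604858398438, 347.1365661621094), 0.25561198592185974)
box 465 1.464 [ 0.481 -0.182  0.03 ] [6.220e-01 1.000e-03 1.464e+00] ((555.0411987304688, -80.35310363769531), (91.60673522949219, 199.82229614257812), 17.412715911865234)
pink 490 1.464 [ 0.481 -0.325  0.03 ] [6.410e-01 1.000e-03 1.464e+00] ((527.5115966796875, -162.14523315429688), (87.32168579101562, 331.2197265625), 28.48312759399414)
foam 461 1.464 [0.428 0.001 0.03 ] [0.517 
[... 236 characters left out ...]
, 206.1209716796875), 25.101337432861328)
drill>.15 2080 1.464 [ 0.255 -0.107  0.155] [0.481 0.09  1.464] ((370.2848815917969, 27.475753784179688), (191.0841522216797, 201.19021606445312), 31.393447875976562)
drill>.25 2000 1.464 [ 0.255 -0.107  0.259] [0.481 0.09  1.464] ((370.2848815917969, 27.475753784179688), (191.0841522216797, 201.19021606445312), 31.393447875976562)
tool 245 0.033 [0.565 0.01  0.011] [0.727 0.057 0.033] ((646.05859375, 32.1505126953125), (162.2846221923828, 47.37885284423828), 0.9542267322540283)
bottle 180 1.464 [ 0.481 -0.392  0.03 ] [7.190e-01 1.000e-03 1.464e+00] ((573.8853149414062, -199.14471435546875), (66.32859802246094, 436.41143798828125), 33.40464401245117)
```

View pics/crop.png

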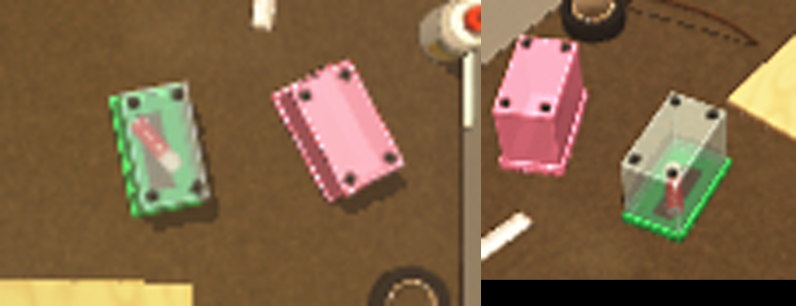

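The crop confirms the box. Its green rim is visible all round in both views, and its long axis is roughly 13° off world x. I'll redo the depth measurements without the empty pixels.

Run:
```python
from h import *
T=dict(np.load("top0.npz"));S=dict(np.load("side0.npz"))
PT,PS=cloud(T),cloud(S)
for P,f in((PT,T),(PS,S)): P[f["depth"]<=0]=np.nan
Q=np.r_[PT.reshape(-1,3),PS.reshape(-1,3)];Q=Q[~np.isnan(Q[:,0])]
def reg(n,x0,x1,y0,y1,zl,zh=.7,src=Q):
    q=src[(src[:,0]>x0)&(src[:,0]<x1)&(src[:,1]>y0)&(src[:,1]<y1)&(src[:,2]>zl)&(src[:,2]<zh)]
    if len(q)<4: print(n,len(q));return
    r=cv2.minAreaRect((q[:,:2]*1000).astype(np.float32));print(n,len(q),"z95",np.round(np.percentile(q[:,2],95),3),np.round(q.min(0),3),np.round(q.max(0),3),[np.round(a,1) for a in r])
for nm,P in(("top",PT),("side",PS)):
    P=P.reshape(-1,3);P=P[~np.isnan(P[:,0])];print(nm)
    reg("tray",.48,.7,.09,.33,.022,.045,P)
    reg("box",.5,.66,-.21,-.09,.03,.12,P)
    reg("boxtop",.5,.66,-.21,-.09,.065,.12,P)
    reg("pink",.5,.66,-.33,-.215,.02,.12,P)
    reg("foam",.4,.52,.2,.4,.03,.12,P)
for z in(.04,.1,.2,.3,.4): reg(f"drill>{z}",.2,.5,-.2,.19,z,z+.1)
reg("any>.1",.5,.75,-.3,.35,.1,.7)
m=green(T,(325,180,368,232))
```

```text
top
tray 445 z95 0.037 [0.481 0.149 0.022] [0.667 0.33  0.044] [array([573.9, 241.9]), array([170. , 178.1]), np.float64(6.3)]
box 454 z95 0.075 [ 0.53  -0.182  0.03 ] [ 0.622 -0.116  0.08 ] [array([ 576.6, -149.5]), array([87.9, 50.3]), np.float64(12.5)]
boxtop 406 z95 0.075 [ 0.53  -0.182  0.065] [ 0.622 -0.116  0.08 ] [array([ 576.8, -149.6]), array([87.6, 50. ]), np.float64(12.5)]
pink 495 z95 0.075 [ 0.544 -0.325  0.02 ] [ 0.641 -0.242  0.079] [array([ 594. , -284.7]), array([87.6, 51.8]), np.float64(28.9)]
foam 460 z95 0.08 [0.428 0.267 0.03 ] [0.52  0.382 0.087] [array([478.5, 318.8]), array([ 67.9, 130.8]), np.float64(40.1)]
side
tray 883 z95 0.037 [0.481 0.148 0.022] [0.667 0.33  0.045] [array([573.6, 244.8]), array([171.3, 185.9]), np.float64(5.9)]
box 696 z95 0.075 [ 0.53  -0.184  0.03 ] [ 0.626 -0.116  0.078] [array([ 578.1, -149.8]), array([90.8, 52.2]), np.float64(13.2)]
boxtop 459 z95 0.075 [ 0.53  -0.184  0.065] [ 0.624 -0.117  0.078] [array([ 577.6, -150.3]), array([89.6, 51.4]), np.float64(13.2)]
pink 690 z95 0.075 [ 0.544 -0.327  0.02 ] [ 0.645 -0.243  0.079] [array([ 594.4, -285.3]), array([92.7, 52.3]), np.float64(29.3)]
foam 862 z95 0.08 [0.429 0.252 0.03 ] [0.52  0.382 0.084] [array([481.8, 312.6]), array([ 67.9, 141.9]), np.float64(37.9)]
drill>0.04 3464 z95 0.112 [ 0.287 -0.091  0.04 ] [0.456 0.143 0.14 ] [array([371.3,  25.9]), array([168.8, 233.9]), np.float64(0.0)]
drill>0.1 729 z95 0.196 [ 0.291 -0.044  0.1  ] [0.456 0.078 0.2  ] [array([380.1,  15.8]), array([194.1,  76.8]), np.float64(34.6)]
drill>0.2 2367 z95 0.3 [ 0.254 -0.063  0.2  ] [0.455 0.091 0.3  ] [array([355.8,  51.7]), array([171.1, 174.4]), np.float64(46.9)]
drill>0.3 2617 z95 0.355 [ 0.256 -0.111  0.3  ] [0.455 0.087 0.361] [array([338.7,  29.1]), array([217.8, 179.3]), np.float64(51.7)]
drill>0.4 0
any>.1 0
```

Run:
```python
from h import *
T=dict(np.load("top0.npz"));S=dict(np.load("side0.npz"))
P=cloud(S);P[S["depth"]<=0]=np.nan;q=P.reshape(-1,3);q=q[~np.isnan(q[:,0])]
q=q[(q[:,0]>.5)&(q[:,0]<.7)&(q[:,1]>.12)&(q[:,1]<.33)&(q[:,2]>.024)&(q[:,2]<.042)&~((q[:,0]<.525)&(q[:,1]>.26))]
h=cv2.convexHull((q[:,:2]*1000).astype(np.float32));a=cv2.approxPolyDP(h,12,True)
print("tray hull",a.reshape(-1,2).round().tolist())
# grey tray outline from the top view, by the dark brown table
c=ray(T,[(200,181),(254,177),(257,219),(203,223)],.032)[:,:2];print(c.round(3).tolist(),c.mean(0))
a0=np.radians(64.6);r=.6
prev=np.array([.2573,.5414]);
for k in range(1,15):
    t=k/14;az=a0+t*(np.radians(-14.57)-a0);rr=.5994+t*(.5962-.5994)+.02*np.sin(np.pi*t);p=rr*np.array([np.cos(az),np.sin(az)]);print((p-prev).round(4).tolist());prev=p
```

```text
tray hull [[667.0, 164.0], [649.0, 329.0], [528.0, 325.0], [532.0, 151.0]]
[[0.645, 0.334], [0.663, 0.157], [0.525, 0.142], [0.507, 0.318]] [0.58494688 0.23801345]
[0.0541, -0.0243]
[0.0518, -0.03]
[0.0486, -0.0355]
[0.0447, -0.0408]
[0.04, -0.0457]
[0.0346, -0.0501]
[0.0287, -0.0538]
[0.0223, -0.0567]
[0.0157, -0.0588]
[0.0089, -0.06]
[0.0021, -0.0603]
[-0.0045, -0.0599]
[-0.0107, -0.0587]
[-0.0166, -0.0569]
```

```bash
python3 -m inch '[[0.054,-0.024,0,0,0,-0.17],[0.052,-0.030,0,0,0,-0.17],[0.049,-0.036,0,0,0,-0.17],[0.045,-0.041,0,0,0,-0.17],[0.040,-0.046,0,0,0,-0.17],[0.035,-0.050,0,0,0,-0.17],[0.029,-0.054,0,0,0,-0.17],[0.022,-0.057,0,0,0,-0.17],[0.016,-0.058,0,0,0,-0.17],[0.009,-0.060,0,0,0,-0.17],[0.002,-0.060,0,0,0,-0.17],[-0.005,-0.060,0,0,0,-0.17]]' 0
python3 -m inch '[[-0.011,-0.059,0,0,0,-0.17],[-0.016,-0.057,0,0,0,-0.17],[0,0,0,0,0,-0.09],[0,0,0,0,0,0]]'
python3 - <<'E'
from h import *
from station import manip
s=manip.state();print(s["ee_pos"],s["eef_rot"],s["q"].round(3),s["contact_force"])
from scipy.spatial.transform import Rotation as R
print(R.from_quat(s["eef_rot"]).as_matrix().round(3))
f=manip.grab_frame("side");cv2.imwrite("pics/side1.png",f["img"][:,:,::-1]);np.savez("side1.npz",**f)
E
```

```text
time_s: 1.6
ee_pos: [0.6056, -0.0362, 0.2448]
eef_rot: [0.947, 0.32, -0.0, -0.0]
contact_force: [0.2, -1.3, 0.1]
width: 0.998
gripper_force: 0.0
time_s: 2.1
ee_pos: [0.5781, -0.1508, 0.2448]
eef_rot: [0.994, 0.113, -0.0, -0.0]
contact_force: [0.1, 0.1, -0.4]
width: 1.001
gripper_force: 0.0
[ 0.57809046 -0.15081157  0.24482826] [ 9.93563515e-01  1.13275170e-01 -3.81523751e-04 -3.63798438e-04] [-0.371  0.356  1.516  0.     1.271  0.973] [ 0.05711892  0.1315369  -0.41597961]
[[ 0.974  0.225 -0.001]
 [ 0.225 -0.974  0.001]
 [-0.001 -0.001 -1.   ]]
```

View pics/side1.png

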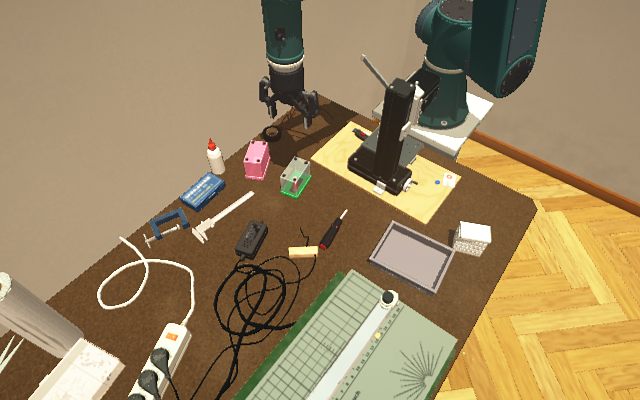

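The side view shows the open gripper above the box at (290,105), clear of the drill stand. The forearm is out of frame, so I'll check its height over the drill with the top depth.

Run:
```python
from h import *
from station import manip
f=manip.grab_frame("top");P=cloud(f);P[f["depth"]<=0]=np.nan;q=P.reshape(-1,3);q=q[~np.isnan(q[:,0])]
q=q[(q[:,2]>.4)&(q[:,1]>-.4)&(q[:,1]<.3)]
for x in np.arange(-.1,.8,.05):
    a=q[(q[:,0]>x)&(q[:,0]<x+.05)]
    if len(a): print(round(x,2),len(a),a[:,1].min().round(3),a[:,1].max().round(3),"z",np.percentile(a[:,2],[2,50,98]).round(3))
f=dict(np.load("side1.npz"));P=cloud(f);P[f["depth"]<=0]=np.nan
q=P[:125,240:320].reshape(-1,3);q=q[(q[:,2]>.15)&(np.hypot(q[:,0]-.578,q[:,1]+.15)<.15)]
for z in np.arange(.2,.7,.05):
    a=q[(q[:,2]>z)&(q[:,2]<z+.05)]
    if len(a):print(z.round(2),a.min(0).round(3),a.max(0).round(3))
```

```text
0.25 6100 -0.104 0.157 z [0.793 0.87  0.896]
0.3 5307 -0.124 0.145 z [0.747 0.807 0.889]
0.35 2437 -0.145 -0.001 z [0.689 0.73  0.768]
0.4 1577 -0.163 -0.018 z [0.62  0.7   0.718]
0.45 864 -0.183 -0.037 z [0.596 0.679 0.697]
0.5 1143 -0.206 -0.057 z [0.442 0.647 0.681]
0.55 1857 -0.22 -0.076 z [0.502 0.644 0.665]
0.6 547 -0.216 -0.09 z [0.609 0.637 0.651]
0.2 [ 0.582 -0.2    0.245] [ 0.6   -0.194  0.249]
0.25 [ 0.552 -0.223  0.251] [ 0.609 -0.079  0.3  ]
0.3 [ 0.551 -0.221  0.3  ] [ 0.609 -0.078  0.35 ]
0.35 [ 0.555 -0.218  0.35 ] [ 0.619 -0.087  0.4  ]
0.4 [ 0.55  -0.181  0.4  ] [ 0.622 -0.111  0.45 ]
0.45 [ 0.556 -0.179  0.45 ] [ 0.625 -0.114  0.5  ]
0.5 [ 0.558 -0.177  0.5  ] [ 0.622 -0.114  0.55 ]
0.55 [ 0.59  -0.166  0.55 ] [ 0.632 -0.092  0.575]
```

Run:
```python
from h import *
A=[]
for n in("top0","side0","side1"):
    f=dict(np.load(n+".npz"));P=cloud(f);P[f["depth"]<=0]=np.nan;A.append(P.reshape(-1,3))
q=np.concatenate(A);q=q[~np.isnan(q[:,0])]
q=q[(q[:,2]>.15)&(q[:,2]<.37)&(q[:,0]>.2)&(q[:,0]<.47)&(abs(q[:,1])<.2)]
for z in(.15,.2,.25,.3,.335):
  for x in np.arange(.2,.47,.05):
    a=q[(q[:,0]>x)&(q[:,0]<x+.05)&(q[:,2]>z)]
    if len(a)>3: print("z>",z,"x",round(x,2),len(a),"y",np.percentile(a[:,1],[1,99]).round(3),"zmax",a[:,2].max().round(3))
```

```text
z> 0.15 x 0.25 1105 y [0.017 0.084] zmax 0.305
z> 0.15 x 0.3 1295 y [-0.107  0.085] zmax 0.331
z> 0.15 x 0.35 1508 y [-0.076  0.09 ] zmax 0.323
z> 0.15 x 0.4 2952 y [0.017 0.085] zmax 0.361
z> 0.15 x 0.45 1880 y [0.028 0.077] zmax 0.357
z> 0.2 x 0.25 1105 y [0.017 0.084] zmax 0.305
z> 0.2 x 0.3 1295 y [-0.107  0.085] zmax 0.331
z> 0.2 x 0.35 1503 y [-0.076  0.09 ] zmax 0.323
z> 0.2 x 0.4 2567 y [0.022 0.085] zmax 0.361
z> 0.2 x 0.45 1511 y [0.028 0.077] zmax 0.357
z> 0.25 x 0.25 1056 y [0.02  0.084] zmax 0.305
z> 0.25 x 0.3 1252 y [-0.108  0.085] zmax 0.331
z> 0.25 x 0.35 1377 y [-0.076  0.089] zmax 0.323
z> 0.25 x 0.4 2082 y [0.022 0.083] zmax 0.361
z> 0.25 x 0.45 1092 y [0.028 0.077] zmax 0.357
z> 0.3 x 0.25 448 y [0.02  0.082] zmax 0.305
z> 0.3 x 0.3 620 y [-0.109  0.082] zmax 0.331
z> 0.3 x 0.35 832 y [-0.079  0.086] zmax 0.323
z> 0.3 x 0.4 1543 y [0.022 0.079] zmax 0.361
z> 0.3 x 0.45 630 y [0.028 0.078] zmax 0.357
z> 0.335 x 0.4 1136 y [0.029 0.078] zmax 0.361
z> 0.335 x 0.45 249 y [0.028 0.077] zmax 0.357
```

```bash
python3 -m inch '[[-0.001,0.001,-0.045,0,0,0],[0,0,-0.045,0,0,0],[0,0,-0.040,0,0,0],[0,0,-0.035,0,0,0],[0,0,-0.025,0,0,0],[0,0,-0.015,0,0,0],[0,0,0,0,0,0]]' 0
python3 -m inch '[[0,0,0,0,0,0],[0,0,0,0,0,0],[0,0,0,0,0,0],[0,0,0,0,0,0],[0,0,0,0,0,0],[0,0,0,0,0,0]]' 0.6 40
```

```text
time_s: 3.08
ee_pos: [0.5772, -0.1483, 0.0394]
eef_rot: [0.993, 0.114, -0.001, -0.0]
contact_force: [0.6, -0.1, -0.4]
width: 0.998
gripper_force: 0.0
time_s: 3.82
ee_pos: [0.5785, -0.1493, 0.0416]
eef_rot: [0.994, 0.114, 0.001, 0.0]
contact_force: [-1.0, 1.5, 7.3]
width: 0.582
gripper_force: 42.6
```

```bash
python3 -m inch '[[0,0,0.002,0,0,0],[0,0,0.004,0,0,0],[0,0,0.008,0,0,0],[0,0,0.012,0,0,0],[0,0,0.016,0,0,0],[0,0,0.018,0,0,0],[0,0,0.016,0,0,0],[0,0,0.010,0,0,0],[0,0,0.006,0,0,0],[0,0,0.003,0,0,0],[0,0,0,0,0,0]]'
python3 - <<'E'
from h import *
from station import manip
s=manip.state();print(s["ee_pos"],s["contact_force"],s["width"])
f=manip.grab_frame("side");I=f["img"][100:220,240:360]
cv2.imwrite("pics/lift.png",cv2.resize(I,(600,600),interpolation=cv2.INTER_CUBIC)[:,:,::-1])
E
```

```text
time_s: 5.2
ee_pos: [0.5774, -0.1491, 0.135]
eef_rot: [0.994, 0.114, -0.0, -0.0]
contact_force: [0.2, -0.5, -2.3]
width: 0.584
gripper_force: 41.9
[ 0.57742894 -0.14908897  0.13504025] [ 0.18166895 -0.52476721 -2.27073805] 0.5837535802544921
```

View pics/lift.png

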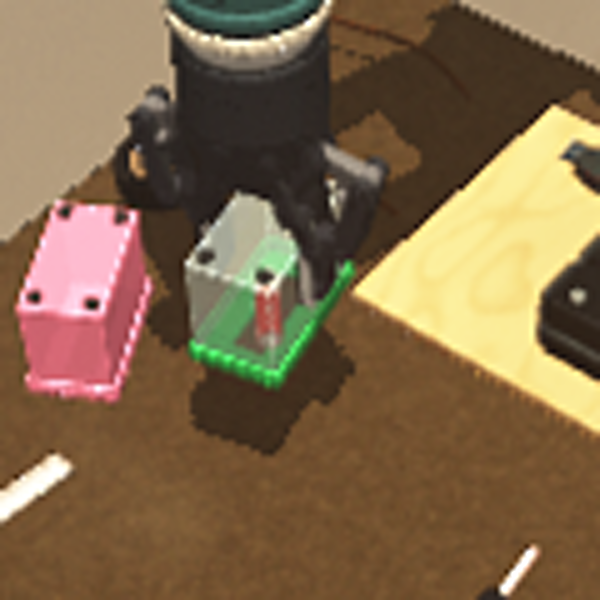

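The box is held level with the red battery visible inside at about (268,315) in the crop. I'll carry it gently to the tray.

```bash
python3 -m inch '[[0,0.008,0,0,0,0],[0.001,0.016,0,0,0,0],[0.001,0.024,0,0,0,0],[0.001,0.031,0,0,0,0],[0.001,0.036,0,0,0,0],[0.001,0.038,0,0,0,0],[0.001,0.038,0,0,0,0],[0.001,0.038,0,0,0,0],[0.001,0.038,0,0,0,0],[0.001,0.036,0,0,0,0],[0.001,0.031,0,0,0,0],[0.001,0.024,0,0,0,0]]'
python3 -m inch '[[0.001,0.016,0,0,0,0],[0,0.009,0,0,0,0],[0,0.004,0,0,0,0],[0,0,-0.004,0,0,0],[0,0,-0.008,0,0,0],[0,0,-0.008,0,0,0],[0,0,-0.004,0,0,0],[0,0,0,0,0,0],[0,0,0,0,0,0]]'
python3 - <<'E'
from h import *
from station import manip
s=manip.state();print(s["q"].round(2))
f=manip.grab_frame("side");I=f["img"][150:310,340:500]
cv2.imwrite("pics/over.png",cv2.resize(I,(600,600),interpolation=cv2.INTER_CUBIC)[:,:,::-1])
E
```

```text
time_s: 6.75
ee_pos: [0.5877, 0.2114, 0.1351]
eef_rot: [0.993, 0.114, -0.0, -0.0]
contact_force: [-0.4, 0.0, -1.9]
width: 0.58
gripper_force: 41.9
time_s: 7.88
ee_pos: [0.5898, 0.2379, 0.1114]
eef_rot: [0.994, 0.114, 0.0, -0.0]
contact_force: [-0.2, -0.3, -1.9]
width: 0.582
gripper_force: 41.9
[0.27 0.55 1.56 0.   1.03 1.62]
```

View pics/over.png

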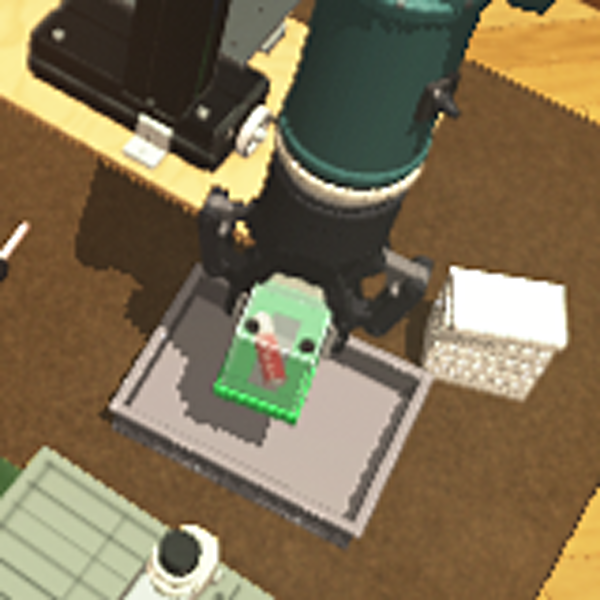

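The box hangs over the tray centre with the battery still askew inside. I'll start swinging it about the box's x axis, pivoting at the slot.

```bash
cat > look.py <<'E'
from h import *
from station import manip
import sys
f=manip.grab_frame("side");P=cloud(f);hsv=cv2.cvtColor(np.ascontiguousarray(f["img"]),cv2.COLOR_RGB2HSV)
m=(cv2.inRange(hsv,(0,110,60),(8,255,255))|cv2.inRange(hsv,(170,110,60),(180,255,255)))[200:310,350:480]
v,u=np.nonzero(m);p=P[200:310,350:480][v,u];print("red",len(u),"px",(u.mean()+350).round(1) if len(u) else 0,(v.mean()+200).round(1) if len(u) else 0,"xyz",np.nanmedian(p,0).round(3) if len(u) else 0)
if len(u)>8:
    c,e=np.linalg.eigh(np.cov(ray(f,np.c_[u+350,v+200],.08)[:,:2].T));print("axis deg",np.degrees(np.arctan2(e[1,1],e[0,1])).round(1))
if len(sys.argv)>1:
    cv2.imwrite(f"pics/{sys.argv[1]}.png",cv2.resize(f["img"][150:310,340:500],(600,600),interpolation=cv2.INTER_CUBIC)[:,:,::-1])
E
python3 look.py
python3 -m inch '[[0.0012,-0.0053,-0.0004,0.1315,0.030,0],[0.0012,-0.0053,-0.001,0.1315,0.030,0],[0.0012,-0.0053,-0.0018,0.1315,0.030,0],[0.0012,-0.0053,-0.0025,0.1315,0.030,0],[0,0,0,0,0,0],[0,0,0,0,0,0],[-0.0012,0.0053,0.0025,-0.1315,-0.030,0],[-0.0012,0.0053,0.0018,-0.1315,-0.030,0],[-0.0012,0.0053,0.001,-0.1315,-0.030,0],[-0.0012,0.0053,0.0004,-0.1315,-0.030,0],[0,0,0,0,0,0]]'
python3 look.py
python3 -m inch '[[-0.0012,0.0053,-0.0004,-0.1315,-0.030,0],[-0.0012,0.0053,-0.001,-0.1315,-0.030,0],[-0.0012,0.0053,-0.0018,-0.1315,-0.030,0],[-0.0012,0.0053,-0.0025,-0.1315,-0.030,0],[0,0,0,0,0,0],[0,0,0,0,0,0],[0.0012,-0.0053,0.0025,0.1315,0.030,0],[0.0012,-0.0053,0.0018,0.1315,0.030,0],[0.0012,-0.0053,0.001,0.1315,0.030,0],[0.0012,-0.0053,0.0004,0.1315,0.030,0],[0,0,0,0,0,0]]'
python3 look.py
```

```text
red 41 px 411.8 246.5 xyz [0.63  0.246 0.125]
axis deg 52.5
time_s: 9.35
ee_pos: [0.5886, 0.2425, 0.1129]
eef_rot: [0.993, 0.117, 0.002, -0.0]
contact_force: [0.6, 0.4, -1.8]
width: 0.581
gripper_force: 42.9
red 48 px 413.5 247.4 xyz [0.629 0.25  0.123]
axis deg -147.7
time_s: 10.78
ee_pos: [0.5913, 0.2336, 0.113]
eef_rot: [0.994, 0.11, 0.001, -0.001]
contact_force: [0.1, -0.2, -2.2]
width: 0.581
gripper_force: 43.0
red 60 px 393.3 242.2 xyz [0.58  0.184 0.019]
axis deg 61.2
```

The red centroid is now at z≈0.02, which suggests the battery has dropped. I'll check that by picture.

```bash
python3 look.py drop
```

```text
red 63 px 393.5 242.3 xyz [0.581 0.185 0.018]
axis deg 63.1
```

View pics/drop.png

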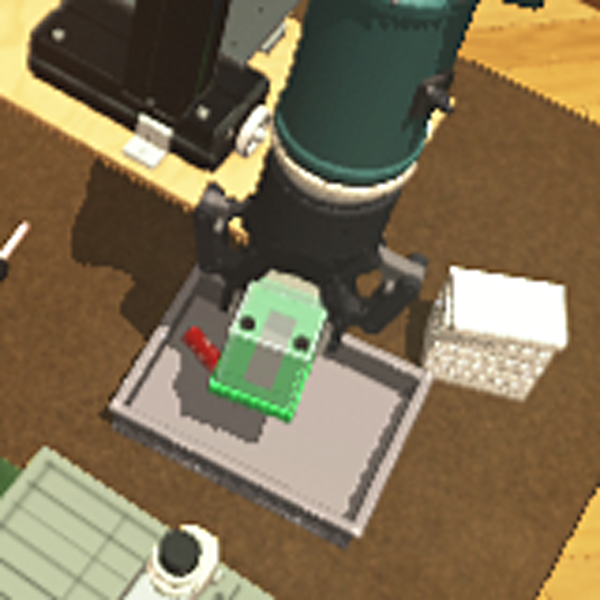

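The battery lies in the tray at about (203,347) in the crop and the box is empty. I'll carry the box back.

```bash
python3 -m inch '[[0,0,0.006,0,0,0],[0,0,0.010,0,0,0],[0,-0.004,0.008,0,0,0],[0,-0.010,0,0,0,0],[-0.001,-0.020,0,0,0,0],[-0.001,-0.030,0,0,0,0],[-0.001,-0.038,0,0,0,0],[-0.001,-0.040,0,0,0,0],[-0.001,-0.040,0,0,0,0],[-0.001,-0.040,0,0,0,0],[-0.001,-0.040,0,0,0,0],[-0.001,-0.038,0,0,0,0]]'
python3 -m inch '[[-0.001,-0.032,0,0,0,0],[-0.001,-0.024,0,0,0,0],[-0.001,-0.016,0,0,0,0],[-0.001,-0.009,0,0,0,0],[0,-0.004,0,0,0,0],[0,0,0,0,0,0],[0,0,0,0,0,0]]'
python3 - <<'E'
from h import *
from station import manip
s=manip.state();print(s["ee_pos"],s["eef_rot"])
f=manip.grab_frame("side");P=cloud(f)
m=green(f,(260,110,340,215));v,u=np.nonzero(m);print(len(u))
p=P[v,u];ok=(f["depth"][v,u]>0)&(abs(p[:,2]-.1)<.05);p=p[ok];print(p.min(0),p.max(0))
# plane through the green rim: tilt
k=p[p[:,2]<np.percentile(p[:,2],60)];A=np.c_[k[:,:2],np.ones(len(k))];c=np.linalg.lstsq(A,k[:,2],rcond=None)[0];print("slopes",c.round(3))
cv2.imwrite("pics/back.png",cv2.resize(f["img"][100:220,240:360],(600,600),interpolation=cv2.INTER_CUBIC)[:,:,::-1])
E
```

```text
time_s: 12.38
ee_pos: [0.5804, -0.0647, 0.1349]
eef_rot: [0.994, 0.113, -0.001, -0.0]
contact_force: [-0.8, -0.3, -1.0]
width: 0.58
gripper_force: 43.0
time_s: 13.25
ee_pos: [0.5776, -0.1464, 0.1352]
eef_rot: [0.993, 0.114, -0.0, -0.0]
contact_force: [-0.4, 0.1, -1.8]
width: 0.577
gripper_force: 43.0
[ 0.57759715 -0.14640563  0.13523493] [ 9.93474381e-01  1.14055278e-01 -7.49997217e-05 -2.04500908e-04]
325
[ 0.52486252 -0.16582967  0.09609036] [ 0.62842961 -0.11168603  0.14982392]
slopes [0.019 0.014 0.095]
```

View pics/back.png

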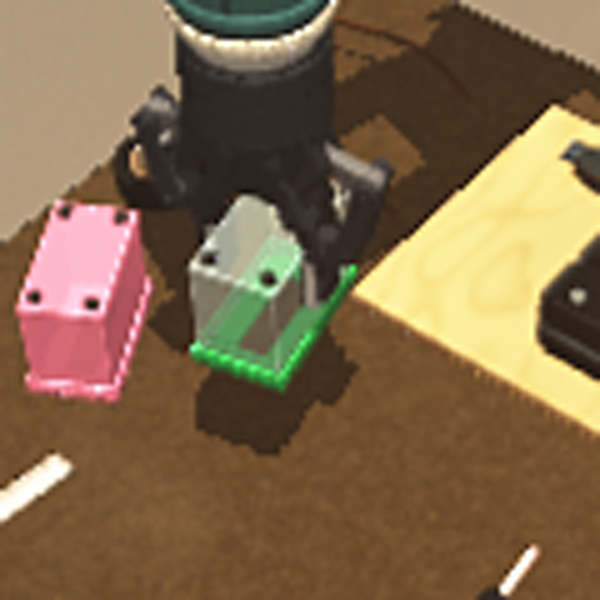

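The box is level, empty and over its old spot. I'll lower it until it touches the table.

```bash
python3 -m inch '[[0,-0.001,-0.006,0,0,0],[0,-0.001,-0.012,0,0,0],[0,0,-0.018,0,0,0],[0,0,-0.018,0,0,0],[0,0,-0.014,0,0,0],[0,0,-0.010,0,0,0],[0,0,-0.006,0,0,0],[0,0,-0.004,0,0,0],[0,0,-0.002,0,0,0],[0,0,-0.002,0,0,0],[0,0,0,0,0,0],[0,0,0,0,0,0]]'
```

```text
time_s: 14.8
ee_pos: [0.5778, -0.1492, 0.0435]
eef_rot: [0.994, 0.114, 0.0, 0.0]
contact_force: [-0.3, -0.2, -1.6]
width: 0.582
gripper_force: 43.0
```

```bash
python3 -m inch '[[0,0,-0.001,0,0,0],[0,0,-0.001,0,0,0],[0,0,-0.0005,0,0,0],[0,0,0,0,0,0],[0,0,0,0,0,0]]'
```

```text
time_s: 15.42
ee_pos: [0.5777, -0.1492, 0.0416]
eef_rot: [0.994, 0.114, 0.0, 0.0]
contact_force: [-2.3, 1.4, 6.0]
width: 0.577
gripper_force: 43.8
```

Contact at about 6 N means it is seated. Releasing and rising.

```bash
python3 -m inch '[[0,0,0,0,0,0],[0,0,0,0,0,0],[0,0,0,0,0,0],[0,0,0,0,0,0],[0,0,0,0,0,0],[0,0,0,0,0,0]]' 0
python3 -m inch '[[0,0,0.008,0,0,0],[0,0,0.015,0,0,0],[0,0,0.025,0,0,0],[0,0,0.035,0,0,0],[0,0,0.04,0,0,0],[0,0,0.04,0,0,0],[0,0,0.03,0,0,0],[0,0,0.02,0,0,0],[0,0,0,0,0,0],[0,0,0,0,0,0]]'
python3 look.py
python3 - <<'E'
from h import *
from station import manip
f=manip.grab_frame("side");S=dict(np.load("side0.npz"))
for n,g in(("before",S),("now",f)):
    m=green(g,(270,145,325,205));v,u=np.nonzero(m);p=ray(g,np.c_[u,v],0.005)[:,:2]
    r=cv2.minAreaRect((p*1000).astype(np.float32));P=cloud(g);q=P[140:210,260:330].reshape(-1,3);q=q[(q[:,2]>.065)&(q[:,2]<.1)&(q[:,1]>-.21)];A=np.c_[q[:,:2],np.ones(len(q))];print(n,r,np.linalg.lstsq(A,q[:,2],rcond=None)[0].round(3),len(q))
cv2.imwrite("pics/end.png",f["img"][:,:,::-1])
E
```

```text
time_s: 16.18
ee_pos: [0.5776, -0.1491, 0.0407]
eef_rot: [0.994, 0.114, -0.0, -0.0]
contact_force: [-0.4, -0.1, -0.6]
width: 1.001
gripper_force: 0.0
time_s: 17.42
ee_pos: [0.5771, -0.149, 0.2535]
eef_rot: [0.994, 0.114, -0.0, -0.0]
contact_force: [-0.5, -0.1, -0.3]
width: 1.003
gripper_force: 0.0
red 64 px 393.7 242.4 xyz [0.581 0.186 0.019]
axis deg 67.3
before ((575.2434692382812, -151.59336853027344), (99.67925262451172, 58.20557403564453), 12.81039047241211) [-0.005 -0.023  0.071] 459
now ((574.7689819335938, -153.1892852783203), (99.68419647216797, 58.36565017700195), 12.800355911254883) [-0.002 -0.015  0.071] 464
```

View pics/end.png

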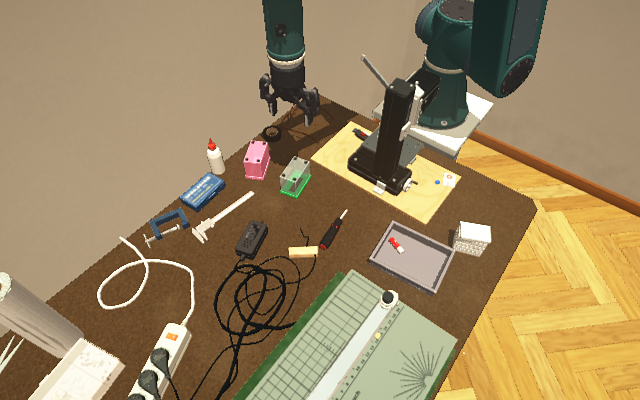

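The battery lies at rest in the tray at (396,245). The box is flat at (296,175), within 2 mm of where it started, and the gripper is clear.

```bash
python3 -c "
from station import manip
print(manip.finish_job())"
```

```text
the job is handed in; nothing more can be done
None
```

The battery fell into the tray and the box is back flat, slot down, about 2 mm from where it stood. I handed the job in at about 17.5 s of the 61 s allowed; no verdict came back.

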